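# Pop the ribbon cassette and catch it on the chute

## Task

Press the long release bar beside the sloping chute with one finger, right down, so that the spring pops the ribbon cassette out of its bay, and have the other finger standing in the chute to stop the cassette before it runs off the chute's low end. Let it come fully out past the little gate, do not pick it up, and leave the things around the dock alone. Finish while still holding it there: the cassette lying still on the chute, leaning against your fingertip.

Things in the scene. Friction and masses are not known exactly. Their poses are not given: they have to be found in the camera images.
- dock: Fixed cassette dock. Origin on the bench under it; +x points up the chute, +y is the bar's side. Aluminium chute along dock y = 0, 40 mm wide inside, falling 22 deg towards -x; floor 55 mm above the bench at the origin; low open end at x -60 mm, bay at the top end. Side walls 5 thick, 10 mm high (bay 21). Slippery: a freed cassette runs off in under 0.5 s. Highest point 136 mm above the bench.
- chute_mid (a point): Point on the chute floor's centre line, in the middle of the stretch where a finger should stand to stop the cassette (dock x -30, y 0, 43 mm above the bench). A finger up to 20 mm up or down the slope from here still stops it past the gate and on the chute.
- chute_end (a point): Middle of the low, open edge of the chute floor (dock x -60, y 0, 31 mm above the bench).
- bar_mid (a point): Point on the release bar's top face, moving with it: midway across the bar, straight beside chute_mid, 45 mm to the +y side (dock x -30, y 45, 65 mm above the bench at rest). The bar is a flat steel plate 125 mm long (dock x -58 to 57), 34 wide (dock y 28 to 62), parallel to the chute; its top is 21 mm higher than the chute floor beside it at rest, 9 mm fully pressed. Press it anywhere.
- bar (a joint): How far the release bar is pressed straight down, m: 0 at rest, 0.012 at its stop; spring return, 3 N to start, 8 N at the stop. It carries a steel gate across the chute, 9 mm high, 58 to 64 mm up the slope from the origin, which sinks with the bar and frees the cassette at about 10 mm. Let go, it rises again and would tip a cassette lying over the gate.
- cassette: Loose white plastic block, 48 mm long (along the chute), 36 wide, 24 high, two dark round hubs on top, about 180 g. Origin at its centre; its frame is level (z vertical, x as the dock's) while the block lies on the slope. It starts in the bay (centre at dock x 78, 99 mm above the bench), pushed against the gate by a spring (2.4 N, 20 mm stroke). Past the gate: centre below dock x 27.
- tape_roll: Bystander: cardboard roll core, 84 mm across, 48 mm high, standing flat; origin under its centre.
- glue_jar: Bystander: closed jar, 60 mm across, 85 mm high; origin under its centre.
- check_weight: Bystander: brass weight with a grip knob, 44 mm across, 57 mm high; origin under its centre.
There are look-alikes about, which are no part of the job. There is more than one size of the cassette; the job needs the larger. What is shaped like the dock but blue is not meant.

How it is judged:
On the way, in this order (a step that is already met when the one before it is completed fails the run):
1. a finger presses the release bar down (more than 8 mm) (value of joint bar above 0.008 m and contact force between the fingers and bar above 1 N).
2. the popped cassette has come out past the gate and a finger has stopped it on the chute (x of cassette in the frame of dock between -0.05 and 0.029 m and contact force between the fingers and cassette above 0.05 N and linear speed of cassette below 0.03 m/s), for 0.2 s.
At the end, for the whole second after the job is handed in: The cassette is out past the gate (centre at dock x between -50 and 29 mm), between the chute's walls (within 6 mm of its centre line), lying flat on the chute (within 0.12 rad), still (under 20 mm/s), and leaning on a finger (over 0.05 N). The bar may be down or up (x of cassette in the frame of dock between -0.05 and 0.029 m and contact force between the fingers and cassette above 0.05 N and y of cassette in the frame of dock between -0.006 and 0.006 m and angle between cassette's own z axis and vertical below 0.12 rad and linear speed of cassette below 0.02 m/s); the arm keeps its last pose, push and grip.
It fails at once if the cassette runs off the low end of the chute (x of cassette in the frame of dock below -0.063 m).
It fails at once if the cassette is lifted off the chute (z of cassette in the frame of dock above 0.112 m or (x of cassette in the frame of dock below 0.03 m and z of cassette in the frame of dock above 0.092 m)).
It fails at once if the cassette leaves the chute sideways (y of cassette in the frame of dock above 0.02 m or y of cassette in the frame of dock below -0.02 m).
It fails at once if a bystander (roll, jar or brass weight) is moved more than 20 mm (distance of any of tape_roll, glue_jar, check_weight from where it was at the start of the episode above 0.02 m).
It also fails if it takes over 32 s, if anything falls off the work surface, if the arm or the gripper's body presses on something with over 40 N, if the wrist force passes 120 N, or if a joint passes its speed limit or range.

## Robot

A 6-joint arm with a two-finger parallel gripper is mounted at the origin on the work surface. World frame = base frame: x ahead of the robot, y to its left, z up, the work surface at z = 0. Lengths are in m, angles in rad, forces in N, time in s.
With the tool pointing down it reaches from about 0.35 to 0.975 m from the base axis. Payload 4.9 kg.
Tool frame: the origin (TCP) lies midway between the tips of the shut fingers; the grasp point (between the pads) lies 19 mm behind it (env.grasp_offset is the distance from the TCP to the grasp point, in m); z points along the fingers, x is the direction in which the jaws open and shut, and the axes are right-handed (so a half turn about z gives the same grasp; the last joint's range is limited). The gripper opens to 85 mm and grips with 20 to 120 N. Pads are 22 mm wide; open, the fingers measure 114 mm over their backs; the gripper's body (76 mm by 85 mm) begins 54 mm behind the grasp point. The pads swing forward as they close: fully open they stand 13 mm farther back than shut.
Start: joints at [1.087, 0.053, 1.613, -0, 1.476, -0.119], TCP at [0.223, 0.584, 0.209] pointing down, gripper open.
Joint ranges: [-3.01, 3.01], [-1.01, 2.22], [0.06, 2.58], [-1.02, 4.17], [0.09, 2.62], [-3.14, 3.14]. Speed limits (rad/s): [2.57, 2.57, 3.14, 3.14, 3.14, 3.14].

## Interface

Orientations are given as a unit quaternion [x, y, z, w].
In Python, from plant import env, grab_frame gives the robot as it stands.
- The arm moves only by the tool jog_arm, never from a script. Its argument "plan" is a list of rows, each an object with "xyz": the shift along the tool's x, y, z in cm, a list of three; "turn": the turn about the tool's z in rad. In form: [{"xyz": [dx, dy, dz], "turn": turn}, ...]. A call has 1 to 5 rows; each row is the pose to reach, as a shift and turn from the pose commanded when the call began, along the tool's axes at that moment; what a row does not reach only later rows make up. A row lasts 1/10 s, in which the tool goes at most 50 mm and 8.59 degrees, less where a joint would pass 70% of its speed; a pose out of reach is approached as far as the arm can. A call with a gripper value outside its range is refused whole. "hand" is the closure in counts, from 0 (fully open) to 255 (shut), set as the call begins (left out, the last holds). The fingers move at their own pace and stop on an object; the grip force is fixed at half the most. Time passes only in rows, so rows that repeat a pose let the fingers close. It gives the time, the measured TCP pose, the force and the opening at its end, in the units of the state.
- env.get_obs(): the state, without advancing time (a new reading comes with each control period).
- grab_frame(name): name is "scene" or "top" or "wrist"; returns a dict with "color" (420x560x3 uint8, red, green, blue), "fx", "fy", "cx", "cy" (pixels), "k1" (the pictures are not rectified: a ray, as slopes to the right and down, at radius r is drawn at 1 + k1 r^2 times it, then the intrinsics apply), "cam_to_world" (4x4, takes a point from camera to world coordinates). Camera axes: x right, y down, z forward; pixel columns grow to the right and rows downward; lengths in m; the calibration is good to about 2 mm. A picture is of the moment at which its call begins. There is no depth.
- env.finish_job(): hands the job in, once; it reports no verdict.
The state is a dict: "time": time; "joint_positions": joint angles; "qvel": joint speeds; "joint_torque": joint torques, N m; "eef_pos": TCP position; "tool_rot": TCP orientation; "wrist_force": force on the tool from outside, world axes, zero at the start; "wrist_torque": the same for the moment, N m; "opening": opening from 0.0 (shut) to 1.0 (fully open).
Only numpy, scipy, OpenCV 4.12 (cv2) and the standard library are available. Lean on these libraries where they do the work, as an engineer would, in place of code of your own. Each camera call takes 0.05 s, during which the arm holds its last target.

## Working session

There is one attempt and no reset: what is moved stays moved. The work goes in short steps, Python scripts to look and compute and a tool call to move; the robot and the scene stay as the last step left them, time stands still between calls to the robot, and variables do not carry over. Pictures are saved under pics/ and viewed, and the job is handed in when it is done.

Besides the shell and the picture viewer there is one more tool, called after "Request:" as a command line: name --argument value ..., lists and objects as JSON in quotes. jog_arm: Moves the arm, as the interface text tells. Its arguments: {"type":"object","properties":{"plan":{"type":"array"},"hand":{"type":"number"}},"required":["plan"]}

```bash
mkdir -p pics; ls; python3 - <<'E'
from plant import env, grab_frame
import cv2
for n in ["scene","top","wrist"]:
    f=grab_frame(n); cv2.imwrite(f"pics/{n}0.png",f["color"][:,:,::-1]); print(n,f["fx"],f["fy"],f["cx"],f["cy"],f["k1"],f["cam_to_world"].round(4).tolist() if hasattr(f["cam_to_world"],'round') else f["cam_to_world"])
print(env.get_obs(), env.grasp_offset)
E
```

```text
pics
scene 424.228953539337 424.228953539337 283.09753929476227 210.84728503106177 -0.07482908246544592 [[-0.7107, 0.433, -0.5544, 0.9974], [0.7032, 0.4611, -0.5412, 0.5181], [0.0213, -0.7745, -0.6322, 0.6164], [0.0, 0.0, 0.0, 1.0]]
top 446.5519637482474 446.5519637482474 277.28202052126426 211.31643782294387 -0.053064862232947624 [[-0.0043, -0.9958, 0.0916, 0.427], [-0.9999, 0.0028, -0.0169, 0.0624], [0.0166, -0.0917, -0.9956, 1.0744], [0.0, 0.0, 0.0, 1.0]]
wrist 291.0758196912008 291.0758196912008 282.8318018539288 205.0549227704542 -0.02529371265246051 [[0.3567, 0.8887, 0.2881, 0.1494], [0.9342, -0.3388, -0.1115, 0.6118], [-0.0015, 0.309, -0.9511, 0.3736], [0.0, 0.0, 0.0, 1.0]]
{'time': 0.15, 'joint_positions': array([ 1.08698901e+00,  5.32133280e-02,  1.61394946e+00, -3.28091877e-06,
        1.47602737e+00, -1.19020721e-01]), 'qvel': array([ 0.00017034, -0.00105165, -0.00217444,  0.00116446,  0.0015064 ,
       -0.00096514]), 'joint_torque': array([ 3.50583850e-04, -3.94248068e+01, -3.70720088e+01, -1.19102533e-04,
        4.71004372e-03,  2.90291055e-06]), 'eef_pos': array([0.22273944, 0.58340975, 0.20825785]), 'tool_rot': array([ 8.23634865e-01,  5.67119891e-01, -7.06257578e-04,  3.73114147e-04]), 'wrist_force': array([-0.18186066, -0.58272319, -0.31058019]), 'wrist_torque': array([-0.00800853,  0.0303313 ,  0.00615726]), 'opening': 1.0027706652921422} 0.0187
```

View pics/scene0.png

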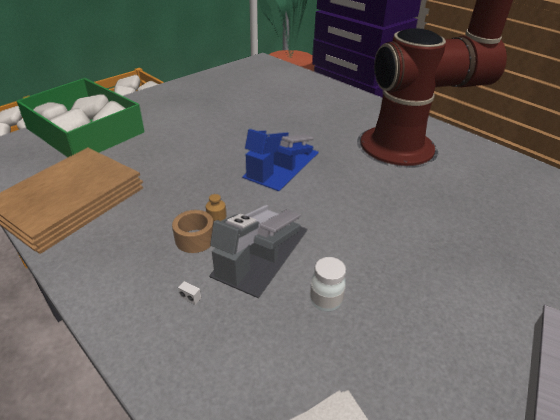

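View pics/top0.png

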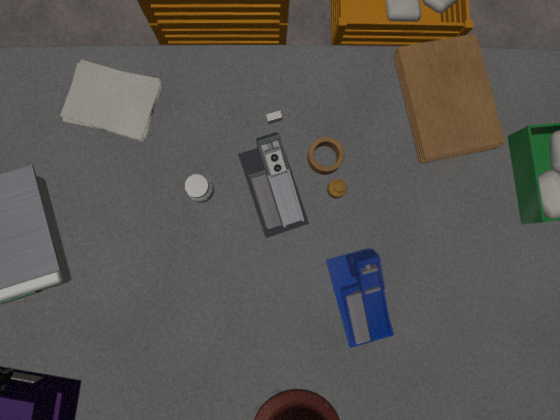

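View pics/wrist0.png

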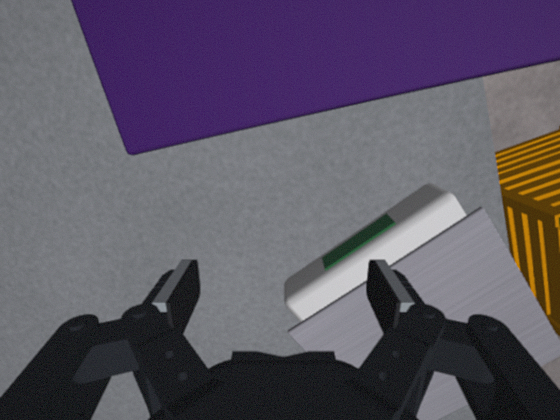

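The top view shows a grey dock at (272,185), with the white cassette in its bay at (274,160). The blue dock at (360,300) is the excluded look-alike, and the loose white block at (274,117) is the smaller cassette. I'll confirm this in an enlarged crop.

```bash
python3 - <<'E'
import cv2
a=cv2.imread("pics/top0.png")[100:250,180:360]; cv2.imwrite("pics/topcrop.png",cv2.resize(a,None,fx=4,fy=4,interpolation=cv2.INTER_CUBIC))
a=cv2.imread("pics/scene0.png")[180:310,160:350]; cv2.imwrite("pics/scenecrop.png",cv2.resize(a,None,fx=4,fy=4,interpolation=cv2.INTER_CUBIC))
E
```

```text
(no output)
```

View pics/topcrop.png

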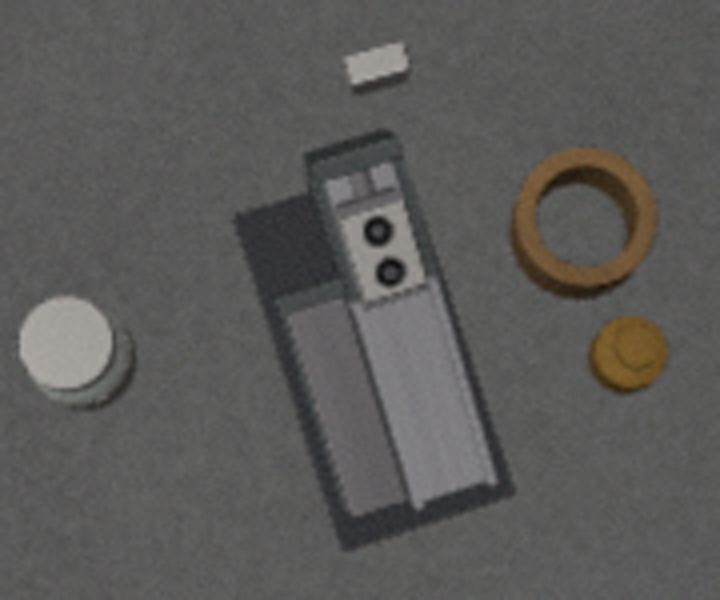

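View pics/scenecrop.png

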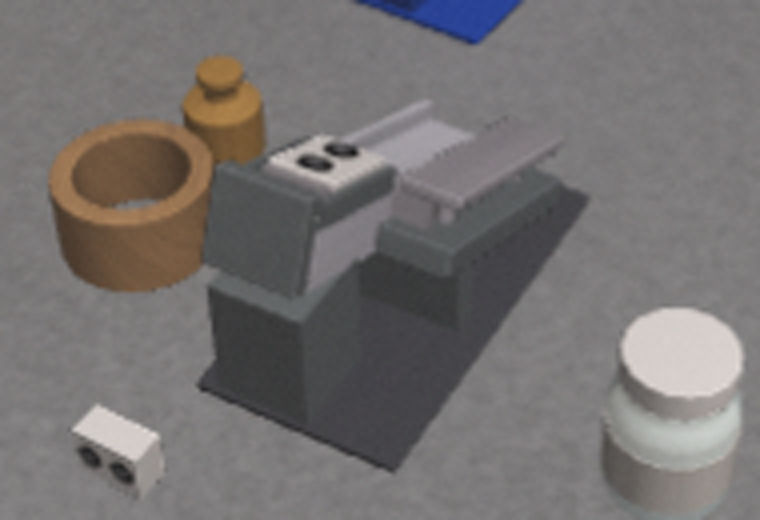

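The crop shows the grey dock with the release bar on the left and the chute on the right. The cassette with two hubs sits in its bay at crop (385,255), so this is the right dock and the larger cassette. Next I fit the dock pose from its known corners in both views.

```bash
cat > h.py <<'E'
import numpy as np
from scipy.spatial.transform import Rotation as R
K={"scene":(424.229,283.0975,210.847,-0.07482908,[[-0.7107, 0.433, -0.5544, 0.9974], [0.7032, 0.4611, -0.5412, 0.5181], [0.0213, -0.7745, -0.6322, 0.6164]]),
"top":(446.552,277.282,211.316,-0.05306486,[[-0.0043, -0.9958, 0.0916, 0.427], [-0.9999, 0.0028, -0.0169, 0.0624], [0.0166, -0.0917, -0.9956, 1.0744]])}
def proj(P,n):
    f,cx,cy,k,T=K[n]; T=np.array(T); p=(P-T[:,3])@T[:,:3]
    s=p[:,:2]/p[:,2:]; r2=(s**2).sum(1,keepdims=True); s=s*(1+k*r2)
    return s*f+[cx,cy]
def frameproj(P,fr):
    T=np.array(fr["cam_to_world"])[:3]; p=(P-T[:,3])@T[:,:3]
    s=p[:,:2]/p[:,2:]; r2=(s**2).sum(1,keepdims=True)
    return s*(1+fr["k1"]*r2)*fr["fx"]+[fr["cx"],fr["cy"]]
def d2w(q,D):
    D=np.asarray(D,float); c,s=np.cos(q[2]),np.sin(q[2])
    return np.stack([q[0]+c*D[:,0]-s*D[:,1],q[1]+s*D[:,0]+c*D[:,1],D[:,2]],1)
E
python3 - <<'E'
from h import *
from scipy.optimize import least_squares
cas=[[.05125,.018,.1011],[.05125,-.018,.1011],[.09575,-.018,.1191],[.09575,.018,.1191]]
bar=[[-.058,.062,.0537],[-.058,.028,.0537],[.057,.062,.1002],[.057,.028,.1002]]
end=[[-.060-.0037,.020,.040]]
D=np.array(cas+bar)
top=np.array([[362,300],[427,285],[408,205],[340,212],[350,517],[408,502],[285,308],[345,290]])
sc=np.array([[398,165],[330,135],[270,158],[335,195],[560,140],[505,118],[460,205],[403,178]])
top=(top+.5)/4-.5+[180,100]; sc=(sc+.5)/4-.5+[160,180]
f=lambda q:np.r_[(proj(d2w(q,D),"top")-top),(proj(d2w(q,D),"scene")-sc)].ravel()
r=least_squares(f,[.45,.06,.2],loss="soft_l1"); print(r.x,r.cost); print(f(r.x).reshape(-1,2).round(1).tolist())
for n,o in(("top",top),("scene",sc)):
    g=lambda q:(proj(d2w(q,D),n)-o).ravel(); print(n,least_squares(g,r.x,loss="soft_l1").x)
q=r.x
P=d2w(q,[[-.03,0,.043],[-.03,.045,.065],[-.03,.0225,.06]]);print(P)
from plant import env
o=env.get_obs(); Rt=R.from_quat(o["tool_rot"]).as_matrix(); print(Rt.round(3)); print("dock y dir",-np.sin(q[2]),np.cos(q[2]))
E
```

```text
[0.55586443 0.02791057 0.30515595] 17.067153311305923
[[0.4, -0.6], [-0.4, -1.7], [-1.6, -2.5], [-0.3, 0.7], [-0.5, -0.5], [-0.9, -1.3], [-0.2, 0.9], [-0.5, 0.8], [-2.7, -1.6], [-2.0, -0.1], [-0.6, 0.1], [0.1, -2.7], [2.2, -1.0], [1.5, -0.5], [1.0, -1.9], [-0.8, -1.1]]
top [0.55433011 0.02719237 0.294281  ]
scene [0.55871992 0.02985073 0.32481885]
[[0.52725043 0.01889731 0.043     ]
 [0.51373054 0.06181832 0.065     ]
 [0.52049048 0.04035781 0.06      ]]
[[ 0.357  0.934 -0.001]
 [ 0.934 -0.357 -0.001]
 [-0.002 -0.    -1.   ]]
dock y dir -0.3004419221287742 0.9538001108343234
```

Request:
jog_arm --plan '[{"xyz":[-2.7,3.1,0],"turn":0},{"xyz":[-5.4,6.3,0],"turn":0},{"xyz":[-8,9.4,0],"turn":0},{"xyz":[-10.7,12.6,0],"turn":0},{"xyz":[-13.4,15.7,0],"turn":0}]' --hand 130

```text
time: 0.65
eef_pos: [0.3222, 0.4011, 0.2088]
tool_rot: [0.824, 0.567, -0.0, 0.0]
wrist_force: [0.7, -0.7, 0.1]
opening: 0.495
```

Request:
jog_arm --plan '[{"xyz":[-2.7,3.1,0],"turn":0},{"xyz":[-5.4,6.3,0],"turn":0},{"xyz":[-8,9.4,0],"turn":0},{"xyz":[-10.7,12.6,0],"turn":0},{"xyz":[-13.4,15.7,0],"turn":0}]'

```text
time: 1.15
eef_pos: [0.4211, 0.2198, 0.209]
tool_rot: [0.824, 0.567, 0.0, 0.0]
wrist_force: [0.8, 0.1, -0.2]
opening: 0.488
```

Request:
jog_arm --plan '[{"xyz":[-2.7,3.1,0],"turn":-0.13},{"xyz":[-5.4,6.3,0],"turn":-0.27},{"xyz":[-8,9.4,0],"turn":-0.4},{"xyz":[-10.7,12.6,0],"turn":-0.53},{"xyz":[-13.3,15.8,0],"turn":-0.665}]'

```text
time: 1.65
eef_pos: [0.5212, 0.0392, 0.2089]
tool_rot: [0.591, 0.806, -0.0, -0.0]
wrist_force: [-0.9, 0.0, -0.2]
opening: 0.489
```

```bash
python3 - <<'E'
from plant import env, grab_frame
from h import *
import cv2
f=grab_frame("wrist"); cv2.imwrite(f"pics/w1.png",f["color"][:,:,::-1])
o=env.get_obs(); print(o["time"],o["eef_pos"],o["opening"],o["wrist_force"]); Rt=R.from_quat(o["tool_rot"]).as_matrix(); print(Rt.round(3))
import pickle; pickle.dump(dict(f,obs=o),open("w1.pkl","wb"))
q=[.5554,.0277,.300]
L=[[-.03,0,.043],[-.03,.045,.065],[-.058,.062,.0537],[-.058,.028,.0537],[.057,.062,.1002],[.057,.028,.1002],[-.06,.02,.0308],[-.06,-.02,.0308]]
print(frameproj(d2w(q,L),f).round(1).tolist())
f=grab_frame("top"); cv2.imwrite(f"pics/t1.png",f["color"][:,:,::-1])
E
```

```text
1.7 [0.52353298 0.03440382 0.20893743] 0.4923047246268878 [-0.27749916 -4.35693801 -0.00842964]
[[-0.302  0.953  0.002]
 [ 0.953  0.302 -0.004]
 [-0.004  0.    -1.   ]]
[[264.9, 180.7], [304.9, 185.5], [320.3, 158.4], [289.4, 158.2], [320.7, 272.4], [289.1, 272.3], [282.2, 153.4], [248.2, 153.3]]
```

View pics/w1.png

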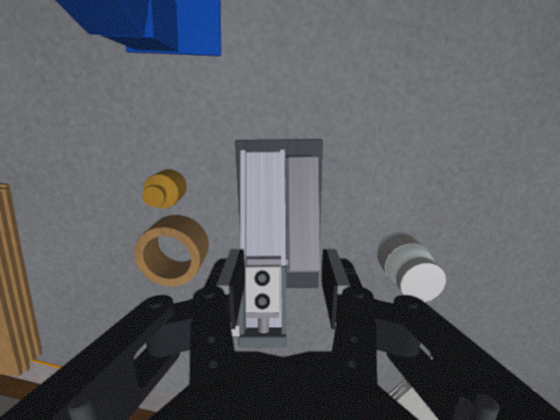

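```bash
python3 - <<'E'
from plant import env, grab_frame
from h import *
import cv2
f=grab_frame("wrist"); a=f["color"][:,:,::-1].copy()
o=env.get_obs(); print(o["time"],o["eef_pos"],o["qvel"].round(3))
q=[.5554,.0277,.300]
L=[[-.03,0,.043],[-.03,.045,.065],[-.058,.062,.0537],[-.058,.028,.0537],[.057,.062,.1002],[.057,.028,.1002],[-.06,.02,.0308],[-.06,-.02,.0308]]
p=frameproj(d2w(q,L),f); b=a[130:350,190:390]; b=cv2.resize(b,None,fx=2.7,fy=2.7,interpolation=cv2.INTER_CUBIC)
for u in p: cv2.circle(b,tuple(np.int32((u-[190,130]+.5)*2.7)),3,(0,0,255),1)
cv2.imwrite("pics/w2.png",b)
E
```

```text
1.8 [0.52119292 0.03909606 0.20868407] [ 0.049 -0.023  0.021  0.014  0.011  0.029]
```

View pics/w2.png

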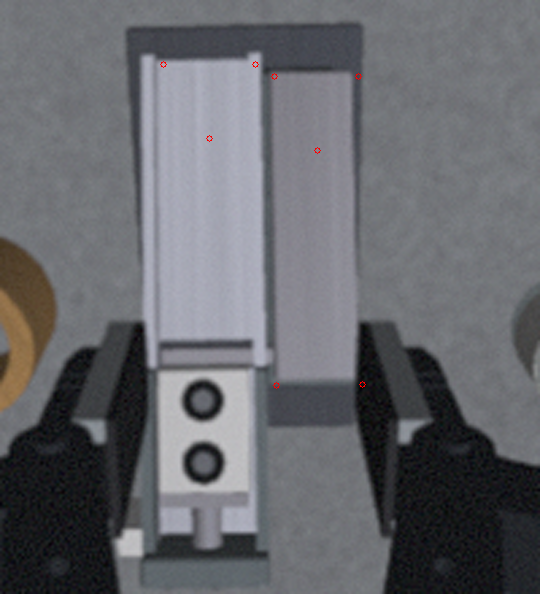

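```bash
python3 - <<'E'
from plant import env, grab_frame
from h import *
import cv2
f=grab_frame("wrist")
o=env.get_obs(); Rt=R.from_quat(o["tool_rot"]).as_matrix(); print(o["eef_pos"])
for z in(-.005,-.02):
  for x in (-.03,-.02,.02,.03):
    for y in (-.011,.011):
      P=o["eef_pos"]+Rt@[x,y,z]
      print(x,y,z,((frameproj(P[None],f)-[190,130]+.5)*2.7).round(0))
a=f["color"][200:420,150:420,::-1];cv2.imwrite("pics/w3.png",cv2.resize(np.clip(a.astype(float)*1.8,0,255).astype('uint8'),None,fx=2.7,fy=2.7,interpolation=cv2.INTER_CUBIC))
E
```

```text
[0.52066039 0.0403608  0.20870252]
-0.03 -0.011 -0.005 [[123. 270.]]
-0.03 0.011 -0.005 [[129. 359.]]
-0.02 -0.011 -0.005 [[169. 270.]]
-0.02 0.011 -0.005 [[172. 359.]]
0.02 -0.011 -0.005 [[350. 270.]]
0.02 0.011 -0.005 [[346. 359.]]
0.03 -0.011 -0.005 [[395. 270.]]
0.03 0.011 -0.005 [[389. 358.]]
-0.03 -0.011 -0.02 [[112. 299.]]
-0.03 0.011 -0.02 [[118. 394.]]
-0.02 -0.011 -0.02 [[161. 299.]]
-0.02 0.011 -0.02 [[165. 394.]]
0.02 -0.011 -0.02 [[358. 299.]]
0.02 0.011 -0.02 [[354. 394.]]
0.03 -0.011 -0.02 [[408. 299.]]
0.03 0.011 -0.02 [[401. 393.]]
```

View pics/w3.png

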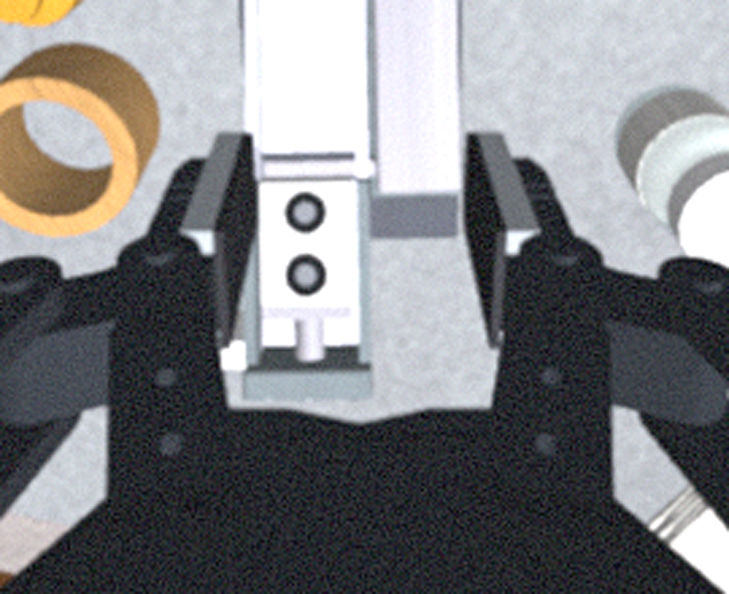

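Request:
jog_arm --plan '[{"xyz":[0,0,0],"turn":0},{"xyz":[0,0,0],"turn":0},{"xyz":[0,0,0],"turn":0},{"xyz":[0,0,0],"turn":0},{"xyz":[0,0,0],"turn":0}]' --hand 255

```text
time: 2.35
eef_pos: [0.5207, 0.0413, 0.2093]
tool_rot: [0.593, 0.805, 0.0, 0.0]
wrist_force: [1.4, -0.7, 1.2]
opening: 0.002
```

```bash
python3 - <<'E'
from plant import env, grab_frame
from h import *
import cv2
f=grab_frame("wrist")
o=env.get_obs(); Rt=R.from_quat(o["tool_rot"]).as_matrix(); print(o["eef_pos"],o["opening"])
a=f["color"][150:370,150:420,::-1];a=cv2.resize(np.clip(a.astype(float)*1.8,0,255).astype('uint8'),None,fx=2.7,fy=2.7,interpolation=cv2.INTER_CUBIC)
for p in ([0,0,0],[0,-.011,0],[0,.011,0],[-.008,0,0],[.008,0,0]):
    u=(frameproj((o["eef_pos"]+Rt@p)[None],f)[0]-150+.5)*2.7; print(p,u.round()); cv2.circle(a,tuple(np.int32(u)),3,(0,0,255),1)
cv2.imwrite("pics/w4.png",a)
E
```

```text
[0.52076702 0.0411804  0.20928911] 0.003862506762122723
[0, 0, 0] [361. 252.]
[0, -0.011, 0] [361. 208.]
[0, 0.011, 0] [361. 295.]
[-0.008, 0, 0] [326. 252.]
[0.008, 0, 0] [395. 252.]
```

View pics/w4.png

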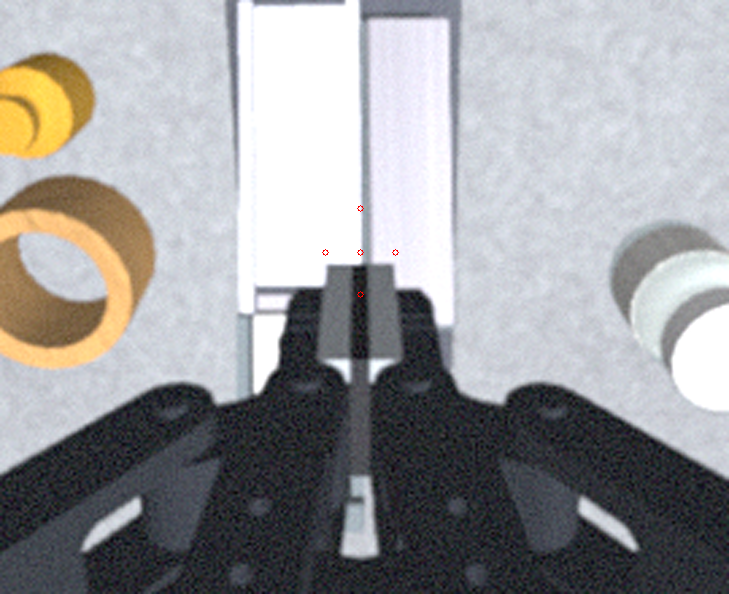

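```bash
python3 - <<'E'
from plant import env, grab_frame
from h import *
import cv2
o=env.get_obs(); Rt=R.from_quat(o["tool_rot"]).as_matrix(); print(o["eef_pos"])
f=grab_frame("scene")
q0=frameproj(o["eef_pos"][None],f)[0]; x0,y0=np.int32(q0)-[60,70]
a=f["color"][y0:y0+100,x0:x0+120,::-1];a=cv2.resize(np.clip(a.astype(float)*1.8,0,255).astype('uint8'),None,fx=6,fy=6,interpolation=cv2.INTER_CUBIC)
for p in ([0,0,0],[0,-.011,0],[0,.011,0],[0,-.011,-.03],[0,.011,-.03]):
    u=(frameproj((o["eef_pos"]+Rt@p)[None],f)[0]-[x0,y0]+.5)*6; print(p,u.round()); cv2.circle(a,tuple(np.int32(u)),3,(0,0,255),1)
cv2.imwrite("pics/s4.png",a)
E
```

```text
[0.52076702 0.0411804  0.20928911]
[0, 0, 0] [365. 426.]
[0, -0.011, 0] [381. 410.]
[0, 0.011, 0] [347. 443.]
[0, -0.011, -0.03] [384. 325.]
[0, 0.011, -0.03] [349. 356.]
```

View pics/s4.png

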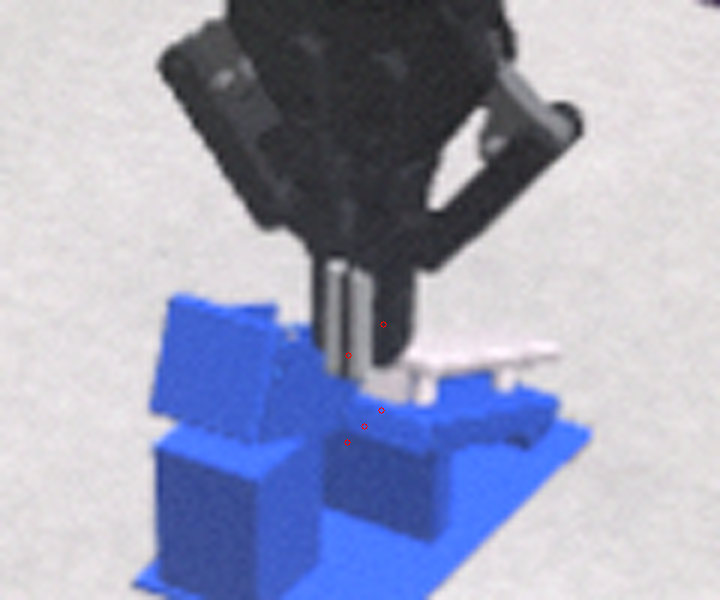

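The wrist view (w4) and scene view (s4) both show the shut fingertips about 25 mm short of the projected TCP: row 265 instead of 208 in the wrist crop, row 372 instead of 443 in the scene crop. I'll descend in stages and use the force reading to find contact.

Request:
jog_arm --plan '[{"xyz":[-0.2,-0.2,2.5],"turn":0},{"xyz":[-0.2,-0.2,5.5],"turn":0},{"xyz":[-0.2,-0.2,8.5],"turn":0},{"xyz":[-0.2,-0.2,11],"turn":0},{"xyz":[-0.2,-0.2,12],"turn":0}]' --hand 143

```text
time: 2.95
eef_pos: [0.5175, 0.0385, 0.0861]
tool_rot: [0.593, 0.805, -0.001, -0.002]
wrist_force: [-1.0, -0.4, -0.4]
opening: 0.439
```

```bash
python3 - <<'E'
from plant import env, grab_frame
from h import *
import cv2
f=grab_frame("wrist"); o=env.get_obs(); print(o["time"],o["eef_pos"],o["opening"],o["wrist_force"])
f=grab_frame("wrist"); a=f["color"][100:300,150:420,::-1]; cv2.imwrite("pics/w5.png",cv2.resize(np.clip(a*1.5,0,255).astype('uint8'),None,fx=2.7,fy=2.7,interpolation=cv2.INTER_CUBIC))
f=grab_frame("scene"); a=f["color"][160:310,180:360,::-1]; cv2.imwrite("pics/s5.png",cv2.resize(np.clip(a*1.5,0,255).astype('uint8'),None,fx=4,fy=4,interpolation=cv2.INTER_CUBIC))
E
```

```text
3.0 [0.51729927 0.03846814 0.08573937] 0.43955681714896816 [-1.19089971 -0.774653   -1.07863564]
```

View pics/w5.png

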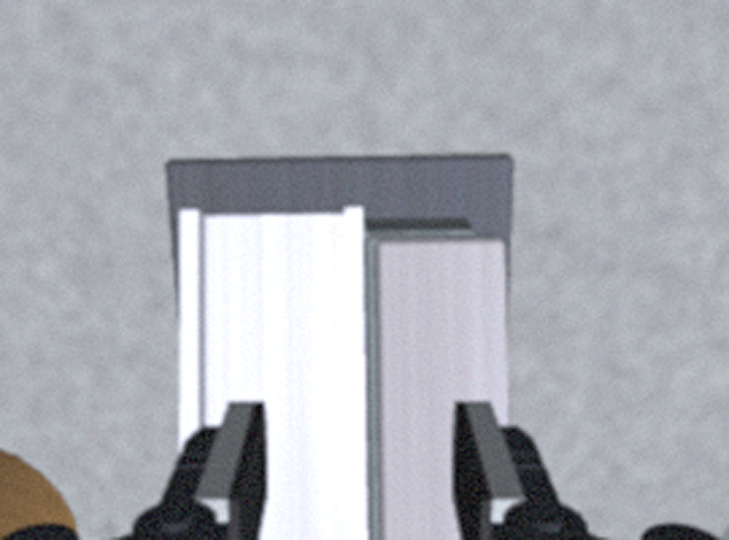

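View pics/s5.png

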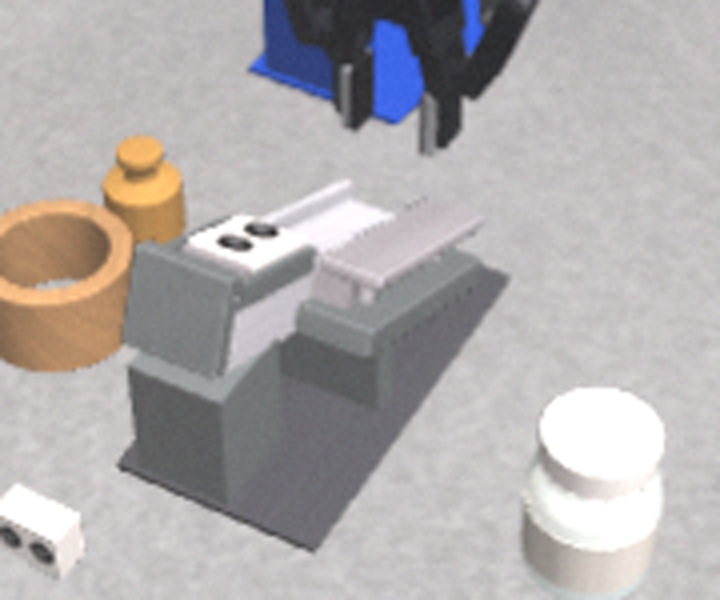

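Request:
jog_arm --plan '[{"xyz":[0,0,1],"turn":0},{"xyz":[0,0,2],"turn":0},{"xyz":[0,0,3],"turn":0},{"xyz":[0,0,3],"turn":0}]'

```text
time: 3.5
eef_pos: [0.5181, 0.0384, 0.0573]
tool_rot: [0.593, 0.805, -0.001, -0.001]
wrist_force: [-1.0, 1.6, -0.1]
opening: 0.434
```

```bash
cat > look.py <<'E'
import sys
from plant import env, grab_frame
from h import *
import cv2
n=sys.argv[1]
f=grab_frame("wrist"); a=f["color"][100:300,150:420,::-1]; a=cv2.resize(a,(594,440),interpolation=cv2.INTER_CUBIC)
o=env.get_obs(); Rt=R.from_quat(o["tool_rot"]).as_matrix()
print(o["time"],o["eef_pos"],o["opening"],o["wrist_force"].round(2))
q=[.5549,.0262,.300]; d=o["eef_pos"]-[q[0],q[1],0]; c,s=np.cos(q[2]),np.sin(q[2]); print("TCP dock mm",((c*d[0]+s*d[1])*1e3).round(1),((-s*d[0]+c*d[1])*1e3).round(1))
f=grab_frame("scene"); b=f["color"][170:280,200:335,::-1]; b=cv2.resize(b,(540,440),interpolation=cv2.INTER_CUBIC)
cv2.imwrite(f"pics/{n}a.png",np.clip(a*1.5,0,255).astype('uint8'));cv2.imwrite(f"pics/{n}b.png",np.clip(b*1.5,0,255).astype('uint8'))
E
python3 look.py l1
```

```text
3.55 [0.5186675  0.03842061 0.05805464] 0.4368363154297236 [-0.28  0.03 -0.3 ]
TCP dock mm -31.0 22.4
```

View pics/l1b.png

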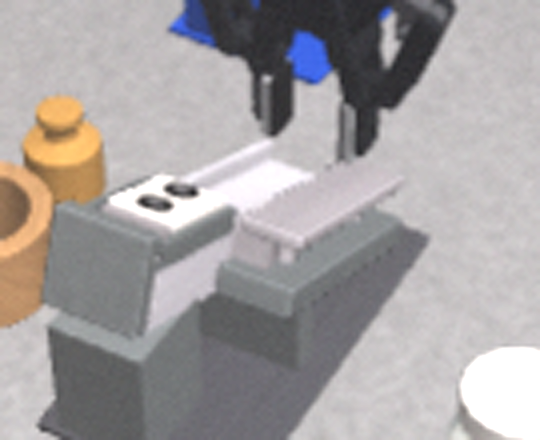

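View pics/l1a.png

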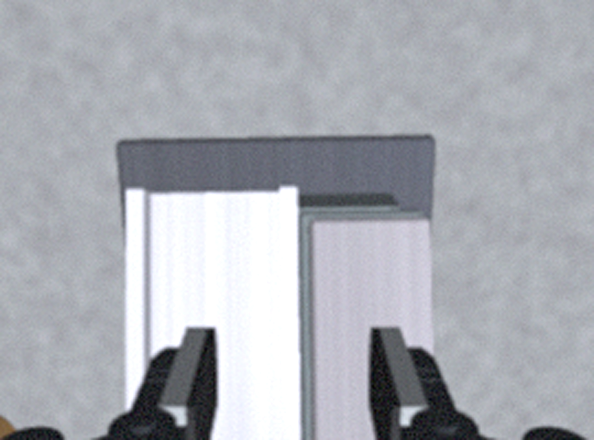

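Request:
jog_arm --plan '[{"xyz":[0,0,0.4],"turn":0},{"xyz":[0,0,0.8],"turn":0},{"xyz":[0,0,1],"turn":0}]'

```text
time: 3.9
eef_pos: [0.5194, 0.0384, 0.0489]
tool_rot: [0.593, 0.805, -0.0, -0.0]
wrist_force: [0.8, -0.1, -0.2]
opening: 0.441
```

```bash
python3 look.py l2
```

```text
3.95 [0.51915268 0.03835086 0.04854657] 0.43844659869803515 [-0.61 -0.54 -0.2 ]
TCP dock mm -30.6 22.2
```

View pics/l2b.png

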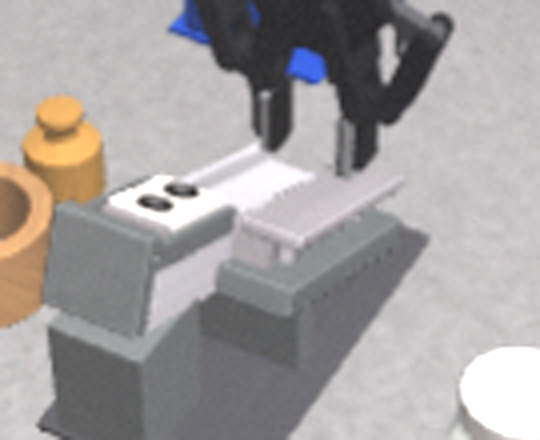

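View pics/l2a.png

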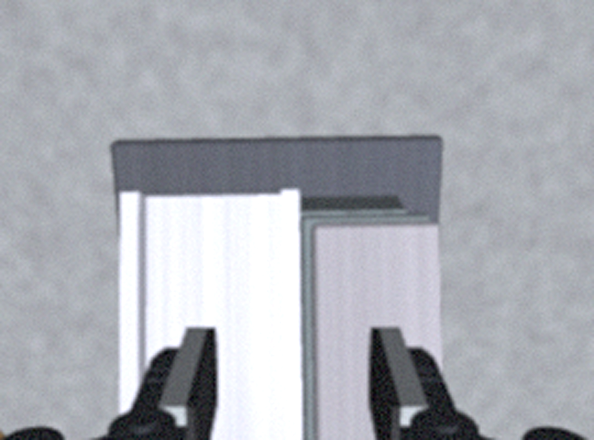

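Request:
jog_arm --plan '[{"xyz":[0,0,0.2],"turn":0},{"xyz":[0,0,0.4],"turn":0},{"xyz":[0,0,0.5],"turn":0}]'

```text
time: 4.3
eef_pos: [0.5197, 0.0384, 0.0443]
tool_rot: [0.593, 0.805, 0.0, 0.0]
wrist_force: [-0.7, -0.6, 1.9]
opening: 0.439
```

Request:
jog_arm --plan '[{"xyz":[0,0,0.2],"turn":0},{"xyz":[0,0,0.3],"turn":0}]'

```text
time: 4.5
eef_pos: [0.5197, 0.0384, 0.0414]
tool_rot: [0.593, 0.805, 0.0, 0.0]
wrist_force: [-2.3, -1.2, 2.8]
opening: 0.442
```

Request:
jog_arm --plan '[{"xyz":[0,0,0.2],"turn":0},{"xyz":[0,0,0.3],"turn":0}]'

```text
time: 4.7
eef_pos: [0.5198, 0.0383, 0.0384]
tool_rot: [0.593, 0.805, 0.0, 0.0]
wrist_force: [-1.3, -0.1, 4.3]
opening: 0.441
```

Contact came at TCP z ≈ 0.044, which agrees with the fingertip offset I saw. I'll look once more before pressing far enough to release.

```bash
python3 look.py l3
```

```text
4.75 [0.5197392  0.03834357 0.03830991] 0.4370208767366329 [-0.18  0.57  3.15]
TCP dock mm -30.0 22.0
```

View pics/l3b.png

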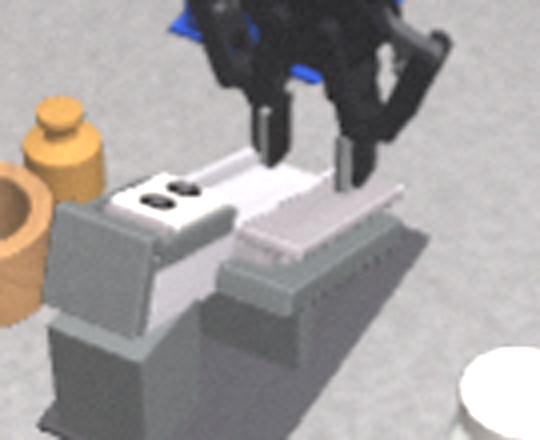

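View pics/l3a.png

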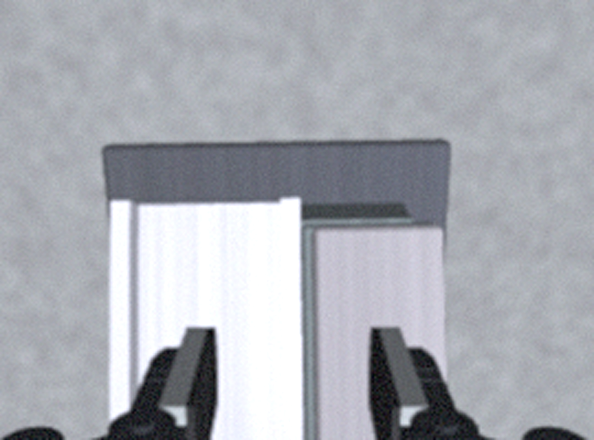

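Request:
jog_arm --plan '[{"xyz":[0,0,0.3],"turn":0},{"xyz":[0,0,0.6],"turn":0},{"xyz":[0,0,0.7],"turn":0},{"xyz":[0,0,0.7],"turn":0},{"xyz":[0,0,0.7],"turn":0}]'

```text
time: 5.3
eef_pos: [0.5192, 0.0382, 0.0321]
tool_rot: [0.593, 0.805, -0.001, -0.001]
wrist_force: [-6.2, -1.1, 11.5]
opening: 0.436
```

```bash
python3 look.py l4
```

```text
5.35 [0.51920418 0.03824603 0.03212041] 0.43977845189401077 [-5.34 -0.86 11.31]
TCP dock mm -30.5 22.1
```

View pics/l4b.png

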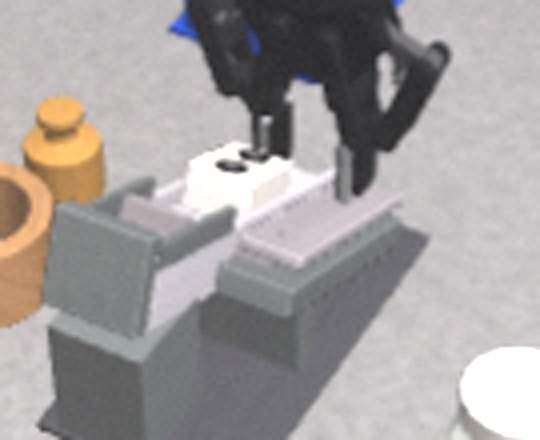

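View pics/l4a.png

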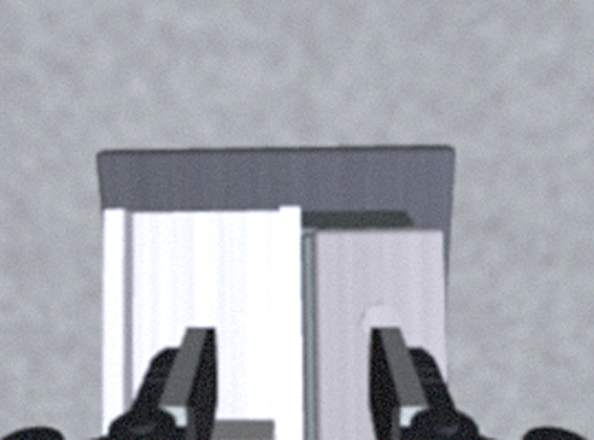

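The cassette popped out and now rests against the left finger at about (240,175) in the scene crop. I'll hold for half a second and check that it stays still and where it is.

Request:
jog_arm --plan '[{"xyz":[0,0,0],"turn":0},{"xyz":[0,0,0],"turn":0},{"xyz":[0,0,0],"turn":0},{"xyz":[0,0,0],"turn":0},{"xyz":[0,0,0],"turn":0}]'

```text
time: 5.9
eef_pos: [0.5192, 0.0382, 0.0321]
tool_rot: [0.593, 0.805, -0.001, -0.001]
wrist_force: [-6.1, -1.3, 11.3]
opening: 0.439
```

```bash
python3 look.py l5; python3 - <<'E'
from plant import grab_frame
from h import *
import cv2
f=grab_frame("scene"); q=[.5549,.0262,.300]
a=np.clip(f["color"][170:280,200:335,::-1]*1.3,0,255).astype('uint8'); a=cv2.resize(a,(810,660),interpolation=cv2.INTER_CUBIC)[:600,:800].copy()
for xc,col in((.0,(0,0,255)),(.008,(0,255,0)),(.016,(255,0,0))):
  zc=.055+xc*.404+.012/.927; n=np.array([-.3746,0,.927]); t=np.array([.927,0,.3746])
  C=[np.array([xc,0,zc])+12e-3*n+s*.024*t+np.array([0,w*.018,0]) for s,w in((1,1),(1,-1),(-1,-1),(-1,1))]
  p=(frameproj(d2w(q,C),f)-[200,170]+.5)*6; cv2.polylines(a,[np.int32(p)],True,col,1)
cv2.imwrite("pics/fit.png",a)
d=cv2.absdiff(cv2.imread("pics/l4b.png"),cv2.imread("pics/l5b.png")); print(d.mean(),cv2.GaussianBlur(d,(9,9),0).max())
E
```

```text
5.95 [0.5192259  0.03821761 0.03217146] 0.4375613672279389 [-4.88 -1.09 11.04]
TCP dock mm -30.5 22.0
1.7028128507295175 13
```

View pics/fit.png

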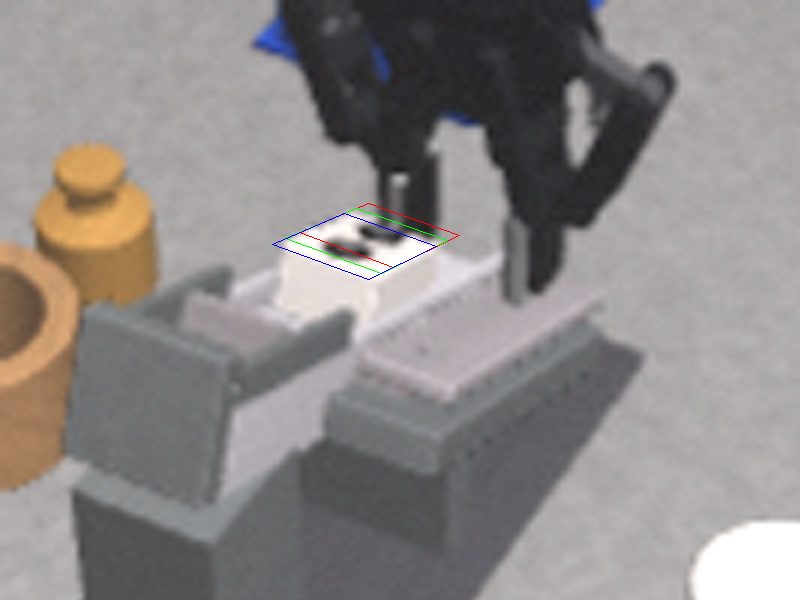

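The cassette lies flat at dock x ≈ 12–16 mm on the chute's centre line, still and touching the finger. The outlines drawn for x 8 mm and 16 mm bracket its top face. Handing in.

```bash
python3 - <<'E'
from plant import env
print(env.finish_job()); o=env.get_obs(); print(o["time"],o["wrist_force"])
E
```

```text
the job is handed in; nothing more can be done
None
the job is handed in; nothing more can be done
```

I pressed the grey dock's release bar fully down with one finger, and the cassette slid out and stopped against the other finger, which was standing in the chute. I handed the job in at about 6 s, still holding that pose; no verdict was reported.

**Last checks:**
- **Cassette position:** its centre is at about dock x 12–16 mm, past the gate. It is on the centre line, lying flat, with its front edge at the fingertip.
- **Stillness:** two pictures 0.6 s apart showed no visible movement.
- **Bar:** it sank about 12 mm, with a steady upward force of about 11 N at the wrist. The finger's force on the cassette was judged only from the picture, not measured separately.
- **Bystanders:** the arm did not touch the roll, jar or brass weight, and none looked moved in the views I took.

**Disagreements:**
- **Fingertips:** in the camera views they stood about 25 mm short of the reported TCP. Contact with the bar at TCP z ≈ 0.044 confirmed this, so I went by the pictures and the force.
- **Dock position:** the scene and top views disagreed by about 4 mm. I corrected it using the wrist camera.

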